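# Hang the wall lantern on the screw in the tea shelf's end panel

## Robot

A 6-joint arm with a two-finger parallel gripper is mounted at the origin on the work surface. World frame = base frame: x ahead of the robot, y to its left, z up, the work surface at z = 0. Lengths are in mm, angles in degrees, forces in N, time in s.
With the tool pointing down it reaches from about 350 to 850 mm from the base axis. Payload 8.1 kg.
Tool frame: the origin (TCP) lies at the very end of the fingers, on their centre line; the grasp point (between the pads) lies 19 mm behind it (r.grip_point_offset is the distance from the TCP to the grasp point, in mm); z points along the fingers, y is the line along which they close (so a half turn about z gives the same grasp; the last joint's range is limited). The gripper opens to 85 mm and grips with 20 to 120 N. Pads are 22 mm wide; open, the fingers measure 114 mm over their backs; the gripper's body (76 mm by 85 mm) begins 54 mm behind the grasp point. The pads swing forward as they close: fully open they stand 13 mm farther back than shut.
Start: joints at [60.08, 7.471, 85.268, -0, 87.261, -4.893], TCP at [253.805, 543.68, 231.292] pointing down, gripper open.
Joint ranges: [-169.43, 169.43], [-51.17, 129.36], [1.28, 143.12], [-76.62, 256.62], [0, 156.53], [-152.29, 152.29]. Speed limits (degrees/s): [136.94, 136.94, 159.86, 180, 180, 180].

## Interface

Orientations are given as [roll, pitch, yaw] about the fixed x, y, z axes, in that order (R = Rz(yaw) Ry(pitch) Rx(roll)).
In Python, from bench import status, eyes, r gives the robot as it stands.
- The arm moves only by the shell command python3 -m handwheel 'ROWS' [FORCE]. ROWS is a JSON object whose one key "series" holds a list that holds one entry, the list of rows, each a list of 7 numbers: the shift along the tool's x, y, z in cm, then the turn, a rotation vector about the tool's x, y, z in rad, then the opening, from 0 (shut) to 1 (fully open). In form: {"series": [[[tx, ty, tz, rx, ry, rz, claw], ...]]}. A call has 1 to 12 rows; each row is the pose to reach, as a shift and turn from the pose commanded when the call began, along the tool's axes at that moment; what a row does not reach only later rows make up. A row lasts 1/8 s, in which the tool goes at most 62.5 mm and 10.7 degrees, less where a joint would pass 70% of its speed; a pose out of reach is approached as far as the arm can. A call with a gripper value outside its range is refused whole. The fingers move at their own pace and stop on an object; FORCE is the grip in N (left out, the last holds). Time passes only in rows, so rows that repeat a pose let the fingers close. It gives the time, the measured TCP pose, the force, the opening and the grip force at its end, in the units of the state.
- status.sense(): the state, without advancing time (a new reading comes with each control period).
- eyes.snapshot(name): name is "scene" or "top" or "wrist"; returns a dict with "img" (384x512x3 uint8, red, green, blue), "mtx" (3x3 intrinsics, pixels), "R" (3x3) and "t" (3): a world point X has camera coordinates R X + t. Camera axes: x right, y down, z forward; pixel columns grow to the right and rows downward; lengths in mm; the calibration is good to about 2 mm. A picture is of the moment at which its call begins. There is no depth.
- r.hand_in(): hands the job in; it is judged then, once.
The state is a dict: "time": time; "joint_pos": joint angles; "qd": joint speeds; "joint_efforts": joint torques, N m; "tool_pos": TCP position; "tcp_rot": TCP orientation; "ft_force": force on the tool from outside, world axes, zero at the start; "wrist_torque": the same for the moment, N m; "finger_gap": finger opening in mm; "grip_force": force on a finger pad.
Only numpy, scipy, OpenCV 4.12 (cv2) and the standard library are available. Lean on these libraries where they do the work, as an engineer would, in place of code of your own. Each camera call takes 0.05 s, during which the arm holds its last target. There are 200 camera calls.

## Task

Hang the wall lantern, the one with a keyhole plate on its back, on the pan-head screw in the end panel of the oak tea shelf: pass the round hole over the screw head, then slide the lantern down until the screw sits at the end of the narrow slot, and let go so that it hangs straight and flat to the panel. It is glazed, so work gently, with no more than a light fingertip push against the screw or the shelf, and do not disturb the other things on the table.

Things in the scene. Friction and masses are not known exactly. Their poses are not given: they have to be found in the camera images.
- wall_lantern: Black steel glazed wall lantern, 0.34 to 0.55 kg, standing loose. Origin: centre of its underside; z up; +x to its back plate. Cage 76 x 76 mm to z = 126, stepped roof up to 84 x 84 mm to z = 150, square vent block on top. Back plate 4 mm thick, back face at x = 50 mm, z = 12 to 206 mm, 60 mm wide (48 mm above the roof), 8 mm clear of the cage.
- vent (a point): Centre of the solid square vent block on the lantern's roof, the place to grip: (0, 0, 170) mm in the lantern's frame, same axes. Block 34 x 34 mm, sides along x and y, z = 150 to 190 mm. Gripping its two y sides leaves the gripper clear of the panel.
- keyhole (a point): Centre of the round hole (16 mm across) of the keyhole, at the back face of the lantern's plate: (50, 0, 170) mm in the lantern's frame, same axes. A slot 7 mm wide runs straight up from the hole.
- slot_end (a point): Where the screw's axis lies when home at the top end of the slot, at the plate's back face: (50, 0, 188) mm in the lantern's frame, 18 mm above the hole's centre, same axes.
- tea_shelf: Oak shelf unit with mugs and tins, fixed, 360 mm long, 200 mm wide, 275 mm tall. Origin: middle of the lower edge of the outside face of the end panel that carries the screw. This face is the plane x = 0 and looks to -x; +x points into the shelf, z up. The hung lantern has the shelf's yaw.
- screw_mark (a point): Pencil cross on the panel's face, 233 mm up, where the screw was meant to go; shelf's axes. The screw was drilled by eye: its axis, square to the panel, is up to 7 mm off along y and up to 7 mm off in height. Rigid steel; pan head 11 mm across, 4 mm thick; shank 5 mm; gap between head and panel 6 to 9 mm, so the head's front stands 10 to 13 mm off the panel.
- table_lantern: Bystander: low black table lantern, 104 x 104 mm at the eaves, 106 mm tall, with a thin wire bail 26 mm above that, no back plate. Origin: centre of its underside.
- mug_a: Bystander: tapered ceramic mug with a handle, 80 mm across the rim, 98 mm tall. Origin: centre of its underside.
- mug_b: Bystander: the second ceramic mug, same size. Origin: centre of its underside.
- candle: Bystander: spare pillar candle 50 mm across, 75 mm tall. Origin: centre of its underside.
- matchbox: Bystander: cardboard matchbox 110 x 65 x 22 mm, lying flat. Origin: centre of its underside.
- tealight_tin: Bystander: round metal tin 66 mm across, 34 mm tall. Origin: centre of its underside.
- driver: Bystander: wooden-handled screwdriver 180 mm long, lying on the table. Origin: below its middle.
Mind the look-alikes: they are no part of the job. What is shaped like the wall_lantern but turquoise is not meant.

How it is judged (in metres and radians):
On the way, in this order (a step that is already met when the one before it is completed fails the run):
1. the wall lantern is lifted clear of the table (height (world z) of wall_lantern above 0.03 m), for 0.2 s.
2. the round hole has passed over the screw head: the plate lies behind the head with the slot not yet down on the shank (x of slot_end in the frame of screw_mark above -0.0075 m and z of slot_end in the frame of screw_mark between 0.006 and 0.033 m and y of slot_end in the frame of screw_mark between -0.014 and 0.014 m), for 0.05 s.
At the end, for the whole second after the job is handed in: The wall lantern hangs on the screw, let go and still: plate behind the head (within 7.5 mm of the panel), slot end within 10 mm of the pencil mark in height and sideways (the screw is up to 7 mm off the mark), upright and square to the panel within 5 degrees (x of slot_end in the frame of screw_mark above -0.0075 m and z of slot_end in the frame of screw_mark between -0.01 and 0.01 m and y of slot_end in the frame of screw_mark between -0.01 and 0.01 m and angle between wall_lantern's own z axis and vertical below 0.09 rad and angle between the x axis of wall_lantern and the x axis of tea_shelf, either way round below 0.09 rad and linear speed of wall_lantern below 0.01 m/s); the robot touches nothing.
It fails at once if the lantern is pressed hard or knocked against the screw with more than 15 N (contact force between wall_lantern and screw above 15 N).
It fails at once if the lantern is pressed hard or knocked against the shelf with more than 15 N (contact force between wall_lantern and tea_shelf above 15 N).
It fails at once if the other things on the table are pushed about: one moved by more than 25 mm (distance of any of table_lantern, mug_a, mug_b, candle, matchbox, tealight_tin, driver from where it was at the start of the episode above 0.025 m).
It also fails if it takes over 72 s, if anything falls off the work surface, if the arm or the gripper's body presses on something with over 40 N, if the wrist force passes 120 N, or if a joint passes its speed limit or range.

## Working session

There is one attempt and no reset: what is moved stays moved. The work goes in short steps, Python scripts to look and compute and a shell command to move; the robot and the scene stay as the last step left them, time stands still between calls to the robot, and variables do not carry over. Pictures are saved under pics/ and viewed, at most 10 in all, crops included, and the job is handed in when it is done.

```bash
mkdir -p pics; python3 - <<'E'
from bench import status, eyes, r
import cv2,numpy as np
print(status.sense())
for n in ("scene","top"):
    d=eyes.snapshot(n); cv2.imwrite(f"pics/{n}0.png",d["img"][...,::-1]); np.savez(f"pics/{n}0.npz",**d); print(n,d["mtx"],d["R"],d["t"])
a=cv2.imread("pics/scene0.png");b=cv2.imread("pics/top0.png")
cv2.imwrite("pics/s0big.png",cv2.resize(a,(800,600),interpolation=cv2.INTER_CUBIC));cv2.imwrite("pics/t0big.png",cv2.resize(b,(800,600),interpolation=cv2.INTER_CUBIC))
E
```

```text
{'time': 0.0, 'joint_pos': array([ 6.00803040e+01,  7.51444208e+00,  8.53300873e+01,  1.35472030e-03,
        8.72602414e+01, -4.89331027e+00]), 'qd': array([-0.0916416 ,  0.14637315,  0.02220227,  0.00350302, -0.03700649,
       -0.03161437]), 'joint_efforts': array([-4.05731262e-04, -5.69374466e+01, -5.00566077e+01, -1.45294480e-04,
        1.45389672e-02, -3.09011091e-05]), 'tool_pos': array([253.52272864, 543.2055888 , 230.24361777]), 'tcp_rot': array([-1.79895727e+02, -1.02851180e-02,  1.54973539e+02]), 'ft_force': array([ 0.02395648,  0.61790025, -0.41627844]), 'wrist_torque': array([ 0.03736327, -0.03755544,  0.01251751]), 'grip_force': 0.0, 'finger_gap': 85.45024057811423}
scene [[426.10905876   0.         253.07752537]
 [  0.         426.10905876 199.22076327]
 [  0.           0.           1.        ]] [[-0.8539683   0.52026704 -0.00776817]
 [ 0.38319058  0.61873054 -0.68581156]
 [-0.35199875 -0.58863802 -0.7277377 ]] [ 494.96555019  -38.896009   1457.71081285]
top [[354.04516056   0.         254.27034495]
 [  0.         354.04516056 188.89744174]
 [  0.           0.           1.        ]] [[-1.00578361e-03 -9.99998004e-01  1.72648207e-03]
 [-9.95716263e-01  8.41850336e-04 -9.24576331e-02]
 [ 9.24559951e-02 -1.81207865e-03 -9.95715123e-01]] [ -92.8820563   534.86850575 1103.16833664]
```

View pics/s0big.png

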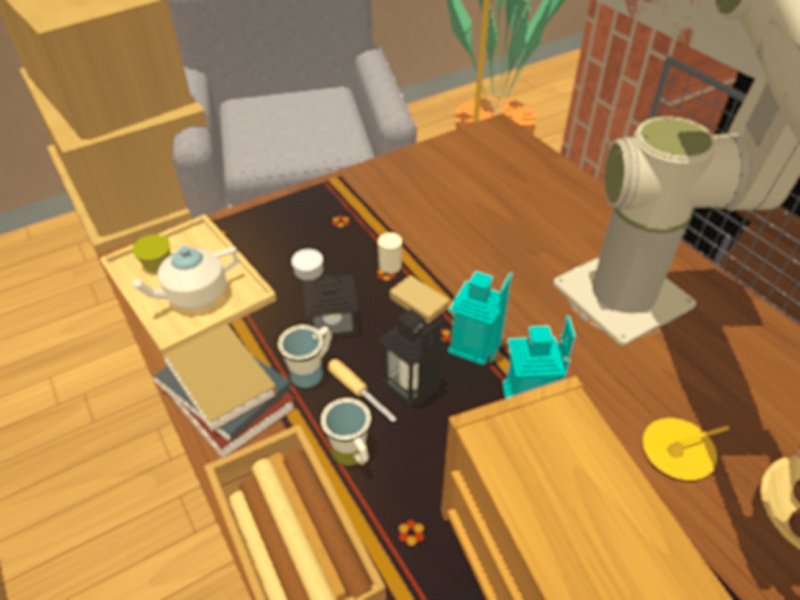

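View pics/t0big.png

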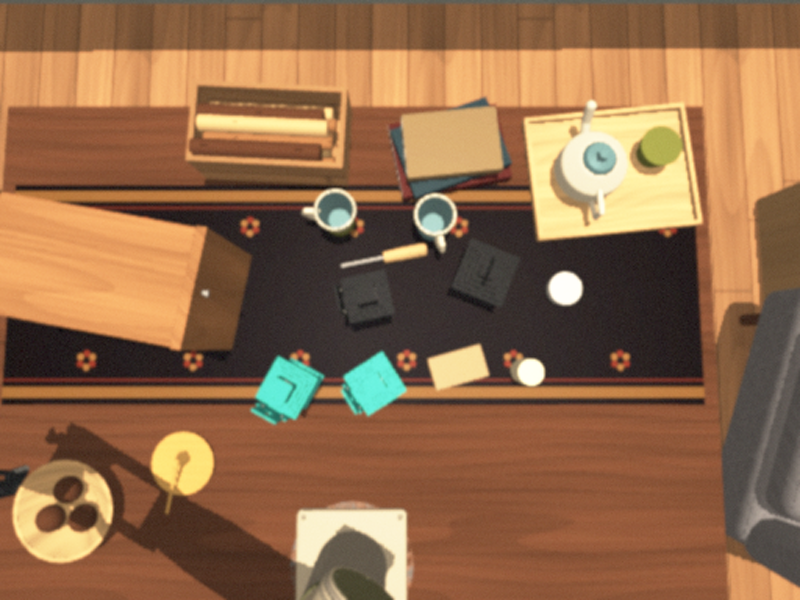

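The scene shows the black wall lantern at about (412,360) in the 800x600 view, with turquoise look-alikes at (480,320) and (540,360). The top view shows the wall lantern at (366,298), the shelf at left with its screw head at (205,293), and the table lantern at (485,273). I need a closer look at the lantern and the panel.

```bash
python3 - <<'E'
import cv2,numpy as np
b=cv2.imread("pics/top0.png");a=cv2.imread("pics/scene0.png")
f=lambda im,x,y,w,h,s:cv2.resize((255*(im[y:y+h,x:x+w]/255.)**.5).astype('uint8'),None,fx=s,fy=s,interpolation=cv2.INTER_CUBIC)
t=f(b,100,130,160,100,5)   # 800x500
cv2.imwrite("pics/tc.png",t)
E
```

```text
(no output)
```

View pics/tc.png

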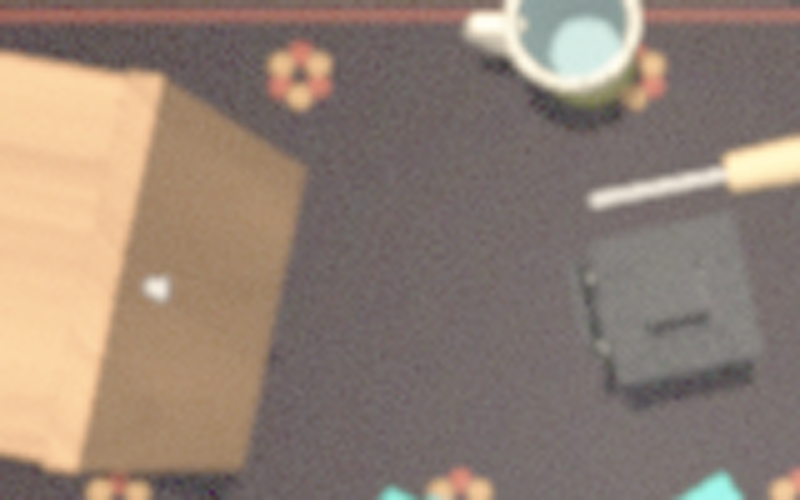

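In the crop (x5, offset 100,130), the back plate shows as a thin strip on the lantern's left side (580-605, 265-385), so it already faces the shelf. The roof corners are at (590,240), (735,210), (762,352) and (620,388). The panel's top edge runs from (162,72) to (78,472), and the screw head is at (155,290).

```bash
cat > h.py <<'E'
import numpy as np, cv2
def cam(f):
    d=np.load(f); return d["mtx"],d["R"],d["t"]
def ray(c,p):
    K,R,t=c; o=-R.T@t; v=R.T@np.linalg.solve(K,[p[0],p[1],1.]); return o,v/np.linalg.norm(v)
def onz(c,p,z):
    o,v=ray(c,p); return o+v*(z-o[2])/v[2]
def onplane(c,p,q,n):
    o,v=ray(c,p); return o+v*(np.dot(q-o,n)/np.dot(v,n))
def proj(c,X):
    K,R,t=c; u=K@(R@np.asarray(X,float)+t); return u[:2]/u[2]
def tri(cs,ps):
    A=np.zeros((3,3));b=np.zeros(3)
    for c,p in zip(cs,ps):
        o,v=ray(c,p);M=np.eye(3)-np.outer(v,v);A+=M;b+=M@o
    return np.linalg.solve(A,b)
E
python3 - <<'E'
from h import *
np.set_printoptions(precision=1,suppress=True)
c=cam("pics/top0.npz"); f=lambda x,y:(100+(x+.5)/5-.5,130+(y+.5)/5-.5)
print("cam",-c[1].T@c[2])
T=[onz(c,f(*p),275) for p in [(162,72),(78,472)]]; B=[onz(c,f(*p),0) for p in [(306,165),(240,472)]]
print(T,np.linalg.norm(T[0]-T[1]),B,np.linalg.norm(B[0]-B[1]))
for P in (T,B):
    d=P[0]-P[1]; n=np.array([-d[1],d[0],0]); n/=np.linalg.norm(n); print("n(into shelf)",n,np.degrees(np.arctan2(n[1],n[0])))
d=T[0]-T[1]; n=np.array([-d[1],d[0],0]); n/=np.linalg.norm(n)
print("screw",onplane(c,f(155,290),(T[0]+T[1])/2-11*n,n))
for z in (126,138,150):
  Q=np.array([onz(c,f(*p),z) for p in [(590,240),(735,210),(762,352),(620,388)]])
  e=[Q[(i+1)%4]-Q[i] for i in range(4)]
  print(z,Q.mean(0),[np.linalg.norm(x) for x in e],[np.degrees(np.arctan2(x[1],x[0])) for x in e])
from bench import status; print(status.sense()['tcp_rot'])
E
```

```text
cam [ 430.5  -91.3 1148.1]
[array([624.7, 213.2, 275. ]), array([425.4, 248.2, 275. ])] 202.40552916760817 [array([623.9, 212.9,   0. ]), array([423.7, 250.7,   0. ])] 203.78617975022829
n(into shelf) [0.2 1.  0. ] 80.0388929504405
n(into shelf) [0.2 1.  0. ] 79.29060282395233
screw [517.2 220.9 253.1]
126 [525.  -37.2 126. ] [np.float64(86.09575400844011), np.float64(84.31176007066674), np.float64(84.5205835401135), np.float64(87.90229881916412)] [np.float64(-78.24866252305966), np.float64(-169.27352805312017), np.float64(104.19513700390728), np.float64(11.845206433925258)]
138 [523.9 -37.8 138. ] [np.float64(85.08489879665787), np.float64(83.32185083456646), np.float64(83.52822249561855), np.float64(86.87023286060037)] [np.float64(-78.24866252305968), np.float64(-169.27352805312017), np.float64(104.1951370039073), np.float64(11.845206433925243)]
150 [522.8 -38.5 150. ] [np.float64(84.07404358487567), np.float64(82.33194159846637), np.float64(82.53586145112354), np.float64(85.83816690203656)] [np.float64(-78.24866252305962), np.float64(-169.27352805312017), np.float64(104.19513700390725), np.float64(11.845206433925256)]
[-179.9   -0.   155. ]
```

```bash
python3 -m handwheel '{"series": [[[0,0,-6,0,0,0,1],[0,0,-10,0,0,0.0,1],[-5,-4,-10,0,0,0.1,1],[-10,-8.4,-10,0,0,0.25,1],[-15,-12.6,-10,0,0,0.4,1],[-20,-16.8,-10,0,0,0.55,1],[-25,-21,-10,0,0,0.7,1],[-30,-25.2,-10,0,0,0.85,1],[-35,-29.4,-10,0,0,0.925,1],[-40,-33.6,-10,0,0,0.925,1],[-45,-37.8,-10,0,0,0.925,1],[-49,-41.2,-10,0,0,0.925,1]]]}'
python3 -m handwheel '{"series": [[[0,0,0,0,0,0,1],[0,0,0,0,0,0,1]]]}'
python3 - <<'E'
from bench import eyes
import numpy as np,cv2
d=eyes.snapshot("wrist");np.savez("pics/w1.npz",**d);i=d["img"][...,::-1]
cv2.imwrite("pics/w1.png",cv2.resize((255*(i/255.)**.6).astype('uint8'),(800,600),interpolation=cv2.INTER_CUBIC))
print(-d["R"].T@d["t"],d["R"][2])
E
```

```text
time: 1.6
tool_pos: [517.5, -25.1, 331.0]
tcp_rot: [-180.0, -0.0, 102.0]
ft_force: [0.9, 1.2, 1.1]
finger_gap: 85.3
grip_force: 0.0
time: 1.85
tool_pos: [516.9, -23.1, 330.7]
tcp_rot: [-179.9, -0.0, 101.9]
ft_force: [-0.4, 0.5, 0.4]
finger_gap: 85.6
grip_force: 0.0
[502.79162896  47.29737028 471.95444599] [ 0.05671442 -0.27491144 -0.95979538]
```

View pics/w1.png

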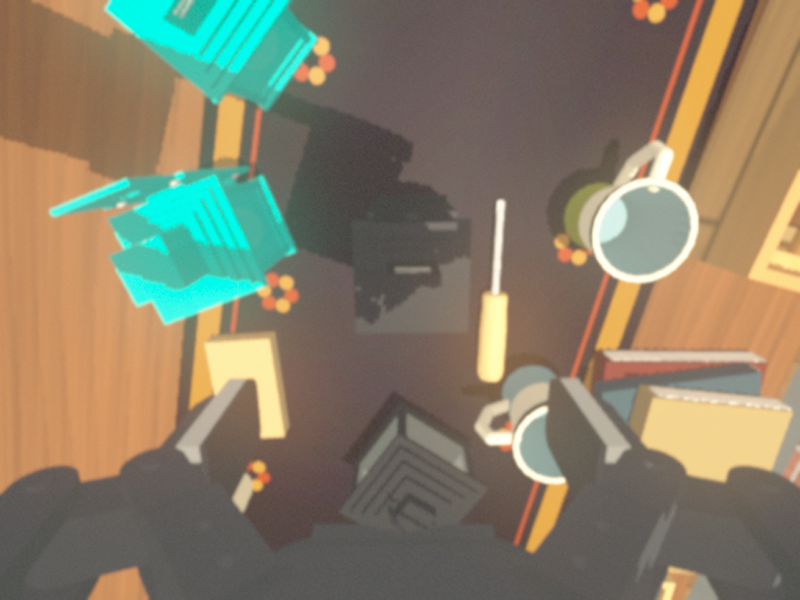

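The wrist view shows the lantern square in the image with its roof at (352-470, 218-332). A bright patch at (412,268) is probably the top of the vent, and (442,225) the top of the plate. I'll brighten the crop to check.

```bash
python3 - <<'E'
from h import *
d=np.load("pics/w1.npz");i=d["img"][...,::-1][95:225,200:340]
g=cv2.GaussianBlur(i,(3,3),0).astype(float).mean(2)
g=np.clip((g-10)/(75-10),0,1)*255
cv2.imwrite("pics/w1c.png",cv2.resize(g.astype('uint8'),(630,585),interpolation=cv2.INTER_CUBIC))
c=cam("pics/w1.npz")
# predicted points from current estimate
o=np.array([523.5,-38,0]);y=np.radians(102);R=np.array([[np.cos(y),-np.sin(y),0],[np.sin(y),np.cos(y),0],[0,0,1]])
for n,p in dict(v1=(17,17,190),v2=(-17,17,190),v3=(-17,-17,190),v4=(17,-17,190),pt1=(50,24,206),pt2=(50,-24,206),pb=(50,30,12),pb2=(50,-30,12),e1=(42,42,138),e2=(-42,42,138),e3=(-42,-42,138),e4=(42,-42,138)).items():
    print(n,(((proj(c,o+R@np.array(p,float))-[200,95])+.5)*4.5-.5).round(0))
E
```

```text
v1 [193. 375.]
v2 [196. 529.]
v3 [354. 529.]
v4 [357. 375.]
pt1 [150. 227.]
pt2 [403. 227.]
pb [178. 142.]
pb2 [364. 142.]
e1 [ 97. 220.]
e2 [108. 550.]
e3 [438. 550.]
e4 [450. 220.]
```

View pics/w1c.png

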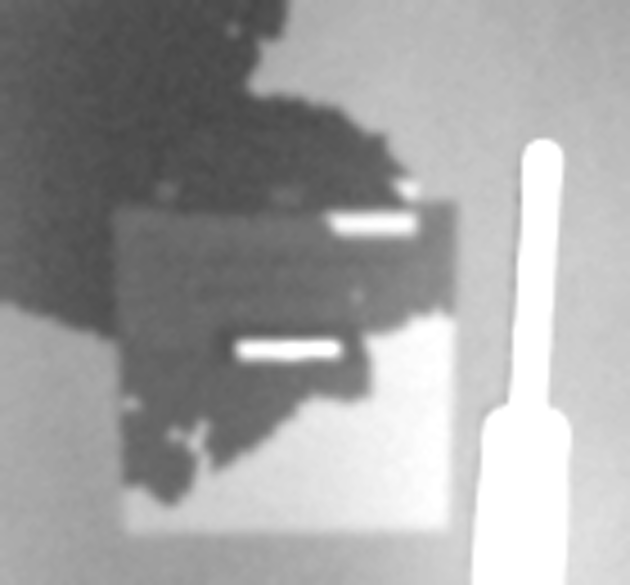

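The brightened crop shows the roof square at corners (118,205), (455,205), (450,530) and (123,530), aligned with the gripper. The sunlit part of the plate's top edge ends at (415,224). So the back plate is on the image-top (+y) side and the yaw is about 102.

```bash
python3 - <<'E'
from h import *
np.set_printoptions(precision=1,suppress=True)
w=cam("pics/w1.npz");t=cam("pics/top0.npz")
fw=lambda x,y:(200+(x+.5)/4.5-.5,95+(y+.5)/4.5-.5); ft=lambda x,y:(100+(x+.5)/5-.5,130+(y+.5)/5-.5)
W=[(118,205),(123,530),(450,530),(455,205)]; T=[(620,388),(762,352),(735,210),(590,240)]
P=np.array([tri([w,t],[fw(*a),ft(*b)]) for a,b in zip(W,T)]); print(P,P.mean(0))
for z in (126,132,138,144,150):
    Q=np.array([onz(w,fw(*a),z) for a in W]);e=np.roll(Q,-1,0)-Q
    print(z,Q.mean(0),np.linalg.norm(e,axis=1),np.degrees(np.arctan2(e[:,1],e[:,0])))
print("plate right end z206",onz(w,fw(415,224),206))
E
```

```text
[[474.4  -4.1 111.5]
 [493.3 -86.6 125.1]
 [577.9 -70.6 120. ]
 [559.1  13.9 120.3]] [526.2 -36.8 119.2]
126 [526.5 -35.7 126. ] [85.2 86.1 85.1 82.9] [ -78.8   12.   103.3 -168. ]
132 [526.1 -34.3 132. ] [83.7 84.6 83.7 81.5] [ -78.8   12.   103.3 -168. ]
138 [525.7 -32.9 138. ] [82.2 83.1 82.2 80.1] [ -78.8   12.   103.3 -168. ]
144 [525.3 -31.4 144. ] [80.7 81.6 80.7 78.6] [ -78.8   12.   103.3 -168. ]
150 [524.9 -30.  150. ] [79.3 80.1 79.2 77.2] [ -78.8   12.   103.3 -168. ]
plate right end z206 [538.7  17.  206. ]
```

```bash
python3 -m handwheel '{"series": [[[-1.45,0.6,3,0,0,0,1],[-1.45,0.6,7,0,0,0,1],[-1.45,0.6,11,0,0,0,1],[-1.45,0.6,13.5,0,0,0,1],[-1.45,0.6,15.5,0,0,0,1],[-1.45,0.6,16.7,0,0,0,1],[-1.45,0.6,17.2,0,0,0,1],[-1.45,0.6,17.2,0,0,0,1],[-1.45,0.6,17.2,0,0,0,0.6],[-1.45,0.6,17.2,0,0,0,0.4],[-1.45,0.6,17.2,0,0,0,0.3],[-1.45,0.6,17.2,0,0,0,0.3]]]}' 60
python3 -m handwheel '{"series": [[[0,0,0,0,0,0,0.2],[0,0,0,0,0,0,0.1],[0,0,0,0,0,0,0.1],[0,0,0,0,0,0,0.1]]]}' 60
```

```text
time: 3.4
tool_pos: [526.3, -36.2, 159.9]
tcp_rot: [180.0, 0.0, 102.0]
ft_force: [-2.1, -0.6, 4.4]
finger_gap: 33.2
grip_force: 60.9
time: 3.9
tool_pos: [526.3, -36.2, 159.9]
tcp_rot: [180.0, 0.0, 102.0]
ft_force: [-2.5, -0.7, 5.5]
finger_gap: 32.9
grip_force: 60.9
```

```bash
python3 -m handwheel '{"series": [[[0,0,-0.5,0,0,0,0.1],[0,0,-1.5,0,0,0,0.1],[0,0,-3,0,0,0,0.1],[0,0,-4.5,0,0,0,0.1],[0,0,-5.7,0,0,0,0.1],[0,0,-6.3,0,0,0,0.1],[0,0,-6.3,0,0,0,0.1]]]}' 
python3 -m handwheel '{"series": [[[0.5,0,0,0,0,0.02,0.1],[2,0.2,0,0,0,0.06,0.1],[4,0.4,0,0,0,0.12,0.1],[6,0.6,0,0,0,0.18,0.1],[8,0.7,0,0,0,0.24,0.1],[10,0.9,0,0,0,0.3,0.1],[12,1.1,0,0,0,0.35,0.1],[14,1.2,0,0,0,0.38,0.1],[15.4,1.2,0,0,0,0.391,0.1],[16,1.2,0,0,0,0.391,0.1],[16,1.2,0,0,0,0.391,0.1],[16,1.2,0,0,0,0.391,0.1]]]}' 
python3 - <<'E'
from bench import eyes
import numpy as np,cv2
o=[]
for n,(x,y,w,h) in dict(scene=(250,180,140,140),top=(90,120,140,140),wrist=(180,0,140,140)).items():
    d=eyes.snapshot(n);np.savez(f"pics/{n}2.npz",**d)
    i=d["img"][...,::-1]
    if n=="wrist": o.append(cv2.resize((255*(i/255.)**.5).astype('uint8'),(373,280)))
    else: o.append(cv2.resize((255*(i[y:y+h,x:x+w]/255.)**.5).astype('uint8'),(280,280),interpolation=cv2.INTER_CUBIC))
cv2.imwrite("pics/m2.png",cv2.resize(np.hstack(o),(800,240)))
E
```

```text
time: 4.78
tool_pos: [526.3, -36.1, 222.8]
tcp_rot: [180.0, 0.0, 102.0]
ft_force: [-1.0, 0.1, -5.8]
finger_gap: 32.7
grip_force: 60.2
time: 6.28
tool_pos: [504.6, 122.5, 222.1]
tcp_rot: [-180.0, 0.0, 79.6]
ft_force: [-0.1, -0.1, -5.1]
finger_gap: 33.0
grip_force: 60.2
```

View pics/m2.png

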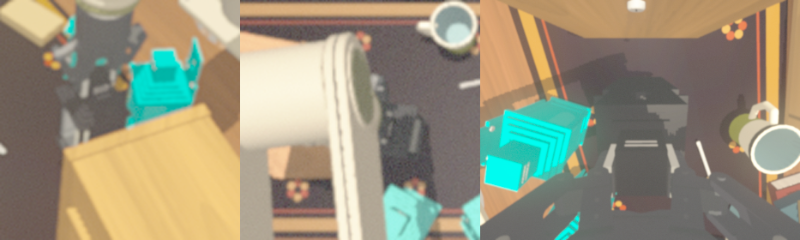

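The wrist view shows the screw head at the very top centre, at about (636,5) in the montage. The lantern sits centred between the fingers. The arm blocks the panel from the top camera. I'll zoom in on the wrist picture.

```bash
python3 - <<'E'
from h import *
np.set_printoptions(precision=1,suppress=True)
d=np.load("pics/wrist2.npz");i=d["img"][...,::-1];c=cam("pics/wrist2.npz")
g=(255*np.clip(i[0:300,150:350]/200.,0,1)**.5).astype('uint8')
cv2.imwrite("pics/w2c.png",np.hstack([cv2.resize(g[:60,60:140],(640,480),interpolation=cv2.INTER_CUBIC)]))
print("cam",-c[1].T@c[2])
h=cv2.cvtColor(i.copy(),cv2.COLOR_BGR2HSV)[:40]
m=((h[...,1]<60)&(h[...,2]>150)).astype('uint8')
n,l,s,q=cv2.connectedComponentsWithStats(m)
for k in range(1,n):
    if s[k,4]>15: print(s[k],q[k])
E
```

```text
cam [518.2 193.3 363.4]
[237   0  26  16 363] [249.6   7.5]
```

View pics/w2c.png

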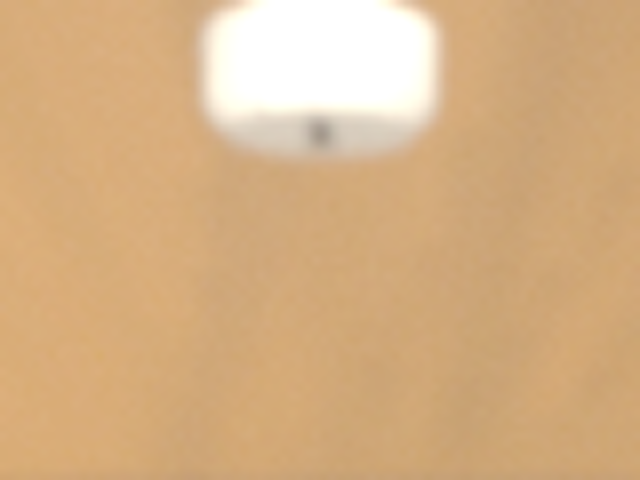

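The zoom (x8, offset 210,0) shows the pan head from above, 205 to 440 wide, with its front face's recess dot at (320,135), which is pixel (250,16.6). That line of sight is too steep to give the height, so I'll take two more wrist views for a baseline: one further forward, one also higher.

```bash
cat > snap.py <<'E'
import sys
from bench import eyes
import numpy as np,cv2
d=eyes.snapshot("wrist");np.savez(f"pics/{sys.argv[1]}.npz",**d)
E
python3 -m handwheel '{"series": [[[0.4,0,0,0,0,0,0.1],[1,0,0,0,0,0,0.1],[1.4,0,0,0,0,0,0.1],[1.4,0,0,0,0,0,0.1],[1.4,0,0,0,0,0,0.1]]]}'; python3 snap.py wB
python3 -m handwheel '{"series": [[[0,0,-2,0,0,0,0.1],[0,0,-5,0,0,0,0.1],[0,0,-8,0,0,0,0.1],[0,0,-9,0,0,0,0.1],[0,0,-9,0,0,0,0.1],[0,0,-9,0,0,0,0.1]]]}'; python3 snap.py wC
python3 - <<'E'
from h import *
T=[]
for n in("wrist2","wB","wC"):
    i=np.load(f"pics/{n}.npz")["img"][...,::-1]
    c=cam(f"pics/{n}.npz");print(n,-c[1].T@c[2],c[0][0,0])
    h=cv2.cvtColor(i.copy(),cv2.COLOR_BGR2HSV)[:140,200:300]
    m=((h[...,1]<60)&(h[...,2]>150)).astype('uint8');k,l,s,q=cv2.connectedComponentsWithStats(m)
    print([(list(a),b.round(1)) for a,b in zip(s[1:],q[1:]) if a[4]>30])
    T.append(cv2.resize((255*np.clip(i[0:75,217:283]/200.,0,1)**.6).astype('uint8'),(264,300),interpolation=cv2.INTER_CUBIC))
T2=[cv2.resize((255*np.clip((np.load(f"pics/{n}.npz")["img"][...,::-1][50:250,170:346].astype(float)-8)/90.,0,1)**.7).astype('uint8'),(264,300)) for n in("wrist2","wB","wC")]
cv2.imwrite("pics/abc.png",np.vstack([np.hstack(T),np.hstack(T2)]))
E
```

```text
time: 7.05
tool_pos: [507.1, 136.8, 222.3]
tcp_rot: [-180.0, 0.0, 79.6]
ft_force: [-0.2, 0.7, -4.7]
finger_gap: 32.9
grip_force: 60.1
time: 7.85
tool_pos: [506.5, 136.6, 310.8]
tcp_rot: [-179.9, 0.0, 79.6]
ft_force: [-0.7, -0.0, -6.7]
finger_gap: 33.2
grip_force: 60.8
wrist2 [518.22113433 193.33905188 363.38542429] 310.81158891513877
[([np.int32(37), np.int32(0), np.int32(26), np.int32(16), np.int32(363)], array([49.6,  7.5]))]
wB [520.56512827 207.66340722 363.38880916] 310.81158891513877
[([np.int32(38), np.int32(28), np.int32(26), np.int32(29), np.int32(498)], array([50.5, 45. ]))]
wC [520.3596243  207.53112011 451.96266102] 310.81158891513877
[([np.int32(48), np.int32(58), np.int32(14), np.int32(16), np.int32(135)], array([54.5, 67. ]))]
```

View pics/abc.png

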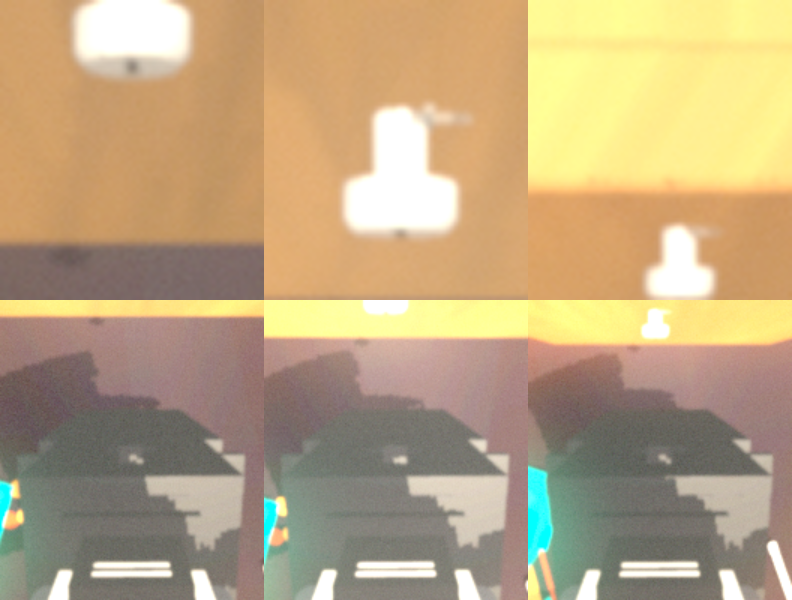

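The forward view (B) shows the screw from above with its shank meeting the panel. The head is 344 to 459 wide, its front is at row 235, its rear at 178, the shank base at 107, and a pencil mark lies just right of the base. The high view (C) also shows the panel's top edge at row 192. The lower row shows the plate's back face with the keyhole, and the plate's top edge at row 475, columns 18 to 242.

```bash
python3 - <<'E'
from h import *
np.set_printoptions(precision=1,suppress=True)
A,B,C=[cam(f"pics/{n}.npz") for n in("wrist2","wB","wC")]
f=lambda x,y,k:((x-264*k+.5)/4-.5+217,(y+.5)/4-.5)
yaw=np.radians(79.6);ex=np.array([np.cos(yaw),np.sin(yaw),0]);ey=np.array([-ex[1],ex[0],0])
L=lambda P:np.array([P@ex,P@ey,P[2]])
print("dot AB",L(tri([A,B],[f(132,68,0),f(401,234,1)])))
for n,b,c in(("shank base",(402,107),(680,226)),("headback",(401,178),(680,266))):
    print(n,L(tri([B,C],[f(*b,1),f(*c,2)])))
for x in(540,650,780): print("panel edge C z275",L(onz(C,f(x,192,2),275)), "z0 edge")
# width-based head depth
for c,l,r,row,k in((A,74,190,40,0),(B,344,459,205,1),(C,645,715,285,2)):
    p,q=f(l,row,k),f(r,row,k);_,v=ray(c,p);_,w=ray(c,q);s=11/np.linalg.norm(v/(c[1][2]@v)-w/(c[1][2]@w))
    o,m=ray(c,((p[0]+q[0])/2,p[1]));print("width head",L(o+m/(c[1][2]@m)*s))
# lantern plate top edge (B)
g=lambda x,y,k:((x-264*k+.5)/1.5-.5+170,(y-300+.5)/1.5-.5+50)
for c,k,l,r,z in((A,0,18,242,222.1),(B,1,283,508,222.3),(C,2,547,772,310.8)):
    p,q=g(l,475,k),g(r,475,k);zt=z-159.9+206
    P,Q=onz(c,p,zt),onz(c,q,zt);print("plate top",L(P),L(Q),np.linalg.norm(P-Q),"tcp")
for t in((504.6,122.5,0),(507.1,136.8,0),(506.5,136.6,0)): print("tcp",L(np.array(t)))
E
```

```text
dot AB [ 313.4 -471.8  232.4]
shank base [ 324.7 -471.9  232.1]
headback [ 318.7 -471.8  230.7]
panel edge C z275 [ 323.6 -454.   275. ] z0 edge
panel edge C z275 [ 323.6 -468.4  275. ] z0 edge
panel edge C z275 [ 323.6 -485.4  275. ] z0 edge
width head [ 316.1 -471.7  231. ]
width head [ 315.8 -471.9  234.3]
width head [ 314.7 -472.   243.4]
plate top [ 263.4 -451.1  268.2] [ 263.4 -497.7  268.2] 46.62773236841086 tcp
plate top [ 277.9 -451.1  268.4] [ 278.  -497.8  268.4] 46.73879655293171 tcp
plate top [ 277.7 -450.7  356.9] [ 277.7 -497.5  356.9] 46.781459621655436 tcp
tcp [ 211.6 -474.2    0. ]
tcp [ 226.1 -474.1    0. ]
tcp [ 225.8 -473.5    0. ]
```

The screw's sideways position (y' = -471.9) and the panel plane (x' = about 324) agree across views. The height doesn't: it ranges from 225 to 232. I'll back off, tilt the tool 30 degrees so the wrist camera looks at the screw obliquely, take one picture, and return.

```bash

python3 -m handwheel '{"series": [[[-1,0,0,0,0,0,0.1],[-3,0,1,0,0,0.0,0.1],[-5,0,2,0,0.07,0,0.1],[-6.6,0,3,0,0.16,0,0.1],[-6.6,0,3.6,0,0.26,0,0.1],[-6.6,0,3.6,0,0.36,0,0.1],[-6.6,0,3.6,0,0.45,0,0.1],[-6.6,0,3.6,0,0.52,0,0.1],[-6.6,0,3.6,0,0.52,0,0.1],[-6.6,0,3.6,0,0.52,0,0.1]]]}' 100; python3 snap.py wD
python3 - <<'E'
from h import *
i=np.load("pics/wD.npz")["img"][...,::-1]
c=cam("pics/wD.npz");print(-c[1].T@c[2])
p=proj(c,np.array([.1805*317+.9836*471.9,.9836*317-.1805*471.9,231]));print(p)
x,y=int(p[0])-33,max(0,int(p[1])-37);print(x,y)
a=cv2.resize((255*np.clip(i[y:y+75,x:x+66]/200.,0,1)**.6).astype('uint8'),(396,450),interpolation=cv2.INTER_CUBIC)
b=cv2.resize((255*np.clip(i/200.,0,1)**.6).astype('uint8'),(400,300));b=np.vstack([b,np.zeros((150,400,3),'uint8')])
cv2.imwrite("pics/d.png",np.hstack([a,b]))
E
```

```text
time: 9.15
tool_pos: [495.1, 71.4, 276.1]
tcp_rot: [-180.0, -29.7, 79.5]
ft_force: [-0.4, 0.1, -4.4]
finger_gap: 32.6
grip_force: 102.6
[494.09180047  63.56074461 434.0706302 ]
[254.28177708  39.61043799]
221 2
```

View pics/d.png

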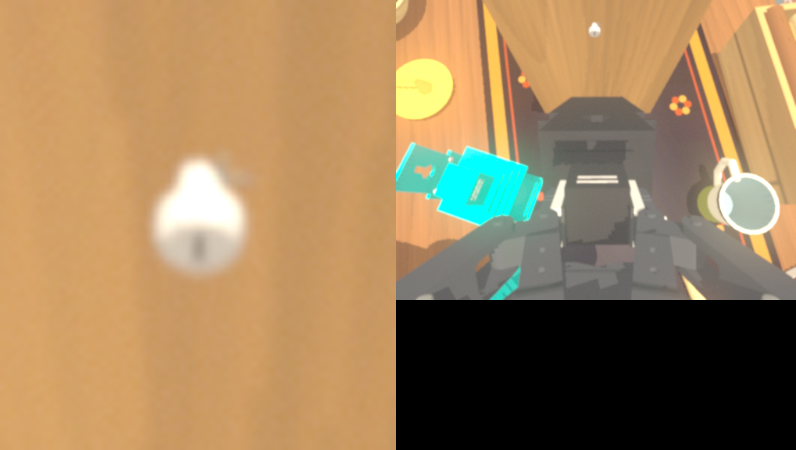

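The tilted view (x6, offset 221,2) shows the head's front dot at (199,248) and the shank's upper edge meeting the panel at (198,158). The faint pencil cross is just right of it at about (230,172). The lantern is still firmly held.

```bash
python3 - <<'E'
from h import *
np.set_printoptions(precision=1,suppress=True)
A,B,C,D=[cam(f"pics/{n}.npz") for n in("wrist2","wB","wC","wD")]
f=lambda x,y,k:((x-264*k+.5)/4-.5+217,(y+.5)/4-.5)
d=lambda x,y:((x+.5)/6-.5+221,(y+.5)/6-.5+2)
yaw=np.radians(79.6);ex=np.array([np.cos(yaw),np.sin(yaw),0]);ey=np.array([-ex[1],ex[0],0])
L=lambda P:np.array([P@ex,P@ey,P[2]])
print("dot ABD",L(tri([A,B,D],[f(132,68,0),f(401,234,1),d(199,250)])))
print("dot BD",L(tri([B,D],[f(401,234,1),d(199,250)])),"AD",L(tri([A,D],[f(132,68,0),d(199,250)])))
print("base BCD",L(tri([B,C,D],[f(402,107,1),f(680,226,2),d(198,158)])))
print("base BD",L(tri([B,D],[f(402,107,1),d(198,158)])),"CD",L(tri([C,D],[f(680,226,2),d(198,158)])))
for xp in(323.6,324.4):print("base D plane",xp,L(onplane(D,d(198,158),ex*xp,ex)),"mark",L(onplane(D,d(230,172),ex*xp,ex)), "markB", L(onplane(B,f(430,116,1),ex*xp,ex)))
# panel lower edge at z=0 in wrist2 (row 244/4) , and D
print("bottom edge A",L(onz(A,f(132,243,0),0)))
E
```

```text
dot ABD [ 313.6 -471.7  231.3]
dot BD [ 313.6 -471.7  231.3] AD [ 313.7 -471.6  231.1]
base BCD [ 324.3 -471.8  234.6]
base BD [ 324.2 -471.7  234.7] CD [ 324.4 -471.6  234.5]
base D plane 323.6 [ 323.6 -471.4  235.4] mark [ 323.6 -475.4  233. ] markB [ 323.6 -474.6  233.7]
base D plane 324.4 [ 324.4 -471.4  234.5] mark [ 324.4 -475.4  232.1] markB [ 324.4 -474.6  229.7]
bottom edge A [ 323.7 -466.     0. ]
```

The screw axis is at y' = -471.7, z = 231.5, with the head front 10.5 mm off the panel. The mark also measures z = 233, so the camera's height bias is small. I'll return upright and well clear, and zoom in on the plate to check how high the lantern sits in the grip.

```bash

python3 -m handwheel '{"series": [[[0,0,0,0,-0.1,0,0.1],[0,0,0,0,-0.2,0,0.1],[0,0,0,0,-0.3,0,0.1],[0,0,0,0,-0.4,0,0.1],[0,0,0,0,-0.48,0,0.1],[0,0,0,0,-0.52,0,0.1],[0,0,0,0,-0.52,0,0.1],[0,0,0,0,-0.52,0,0.1]]]}' 60; python3 snap.py wE
python3 - <<'E'
from h import *
np.set_printoptions(precision=1,suppress=True)
i=np.load("pics/wE.npz")["img"][...,::-1]
a=cv2.resize((255*np.clip((i[115:240,170:340].astype(float)-5)/80.,0,1)**.6).astype('uint8'),(800,588),interpolation=cv2.INTER_CUBIC)
cv2.imwrite("pics/e.png",a)
c=cam("pics/wE.npz");from bench import status
s=status.sense();t=s['tool_pos'];print(t,s['tcp_rot'])
y=np.radians(s['tcp_rot'][2]);R=np.array([[np.cos(y),-np.sin(y),0],[np.sin(y),np.cos(y),0],[0,0,1]])
sc=800/170
for n,p in dict(top1=(50,24,206),top2=(50,-24,206),front1=(46,24,206),front2=(46,-24,206),hole=(50,0,170),slot=(50,0,188),low=(50,24,150),vent=(17,17,190),v2=(-17,17,190),v3=(17,-17,190),bot=(50,30,12),roof=(42,42,128),r2=(42,-42,128)).items():
    print(n,((proj(c,[t[0],t[1],t[2]-159.9]+R@np.array(p,float))-[170,115]+.5)*sc-.5).round(0))
E
```

```text
time: 10.2
tool_pos: [495.2, 72.3, 276.5]
tcp_rot: [180.0, -0.1, 79.6]
ft_force: [0.5, 0.8, -4.8]
finger_gap: 32.4
grip_force: 102.7
[495.1  72.  276.4] [180.   -0.   79.6]
top1 [ 49. 275.]
top2 [768. 277.]
front1 [ 53. 333.]
front2 [764. 334.]
hole [410. 185.]
slot [410. 224.]
low [179. 152.]
vent [206. 617.]
v2 [220. 960.]
v3 [613. 618.]
bot [258.  47.]
roof [ 60. 191.]
r2 [763. 192.]
```

View pics/e.png

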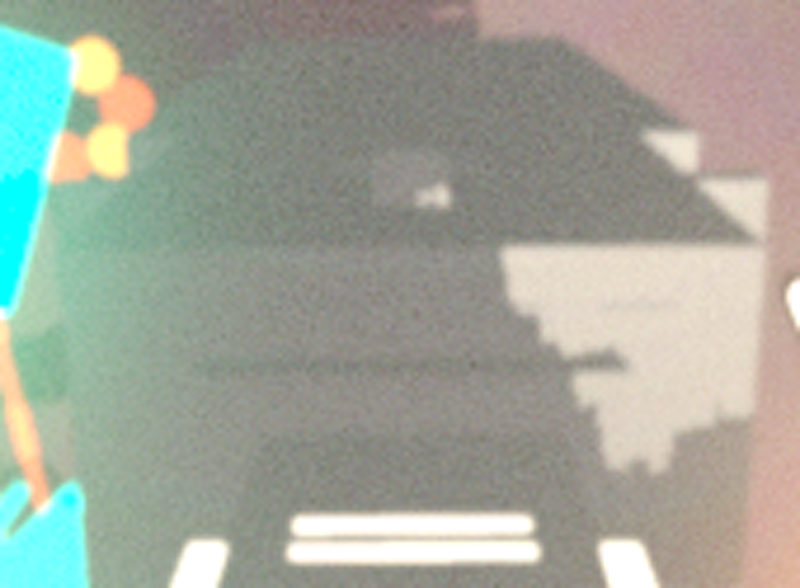

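The zoom (x4.706, offset 170,115) shows the plate's top back edge at row 243 with its right corner at 758. The plate bottom is at row 40 from 250 to 565, the roof corner at (768,178), and the hole patch at about (411,178). These are slightly off the prediction, so I'll solve for the lantern's offset in the grip.

```bash
python3 - <<'E'
from h import *
from scipy.optimize import least_squares
from scipy.spatial.transform import Rotation as Ro
np.set_printoptions(precision=2,suppress=True)
c=cam("pics/wE.npz");t=np.array([495.1,72.,276.4]);Rz=Ro.from_euler('z',79.6,degrees=True).as_matrix();sc=800/170
pts=[((50,-24,206),(758,243)),((50,30,12),(250,40)),((50,-30,12),(565,40)),((42,-42,128),(768,178)),((46,-24,206),(None,302)),((50,30,131),(None,None)),((50,0,170),(411,178))]
def res(q,full=False):
    R=Rz@Ro.from_euler('y',q[3]).as_matrix();out=[]
    for p,(u,v) in pts:
        l=np.array(p,float)-[0,0,160]
        w=((proj(c,t+Rz@np.array(q[:3])+R@l)-[170,115]+.5)*sc-.5)
        out+=[w[0]-u if u is not None else 0, w[1]-v if v is not None else 0]
    return np.array(out)/sc
for fix in(0,1):
    s=least_squares(lambda q:res([q[0],q[1],q[2],0 if fix else q[3]]),np.zeros(4),loss='soft_l1')
    print(s.x,np.degrees(s.x[3]),res(s.x).reshape(-1,2))
E
```

```text
[ 1.47  0.08 -1.86  0.  ] 0.18578824613226913 [[ 0.57  0.52]
 [ 1.72  0.14]
 [ 0.09  0.23]
 [-2.04 -0.07]
 [ 0.    0.15]
 [ 0.    0.  ]
 [-0.48 -2.95]]
[ 1.32 -0.05 -2.92  0.  ] 0.0 [[ 0.29  0.87]
 [ 1.95 -0.29]
 [ 0.14 -0.2 ]
 [-2.18 -0.24]
 [ 0.    0.37]
 [ 0.    0.  ]
 [-0.17 -2.83]]
```

```bash

python3 -m handwheel '{"series": [[[0.5,-0.1,1,0,0,0,0.1],[1.5,-0.23,2.5,0,0,0,0.1],[3,-0.23,4,0,0,0,0.1],[4.5,-0.23,5,0,0,0,0.1],[6,-0.23,5.3,0,0,0,0.1],[7.5,-0.23,5.3,0,0,0,0.1],[8.6,-0.23,5.3,0,0,0,0.1],[9.4,-0.23,5.3,0,0,0,0.1],[9.6,-0.23,5.3,0,0,0,0.1],[9.6,-0.23,5.3,0,0,0,0.1],[9.6,-0.23,5.3,0,0,0,0.1]]]}'; python3 snap.py wF
python3 - <<'E'
from bench import status;s=status.sense();t=s['tool_pos'];print(t[0]*.1805+t[1]*.9836,-t[0]*.9836+t[1]*.1805,t[2],s['ft_force'])
E
```

```text
time: 11.62
tool_pos: [510.3, 166.3, 223.3]
tcp_rot: [180.0, 0.0, 79.5]
ft_force: [-0.1, 0.5, -5.1]
finger_gap: 32.5
grip_force: 102.6
255.63196780112798 -471.8799286520743 223.3315511706813 [ 0.65194905  0.33828732 -5.11033416]
```

```bash

python3 -m handwheel '{"series": [[[0.3,0,0,0,0,0,0.1],[0.6,0,0,0,0,0,0.1],[0.68,0,0,0,0,0,0.1],[0.74,0,0,0,0,0,0.1],[0.74,0,0,0,0,0,0.1]]]}'
python3 -m handwheel '{"series": [[[0.05,0,0,0,0,0,0.1],[0.1,0,0,0,0,0,0.1],[0.1,0,0,0,0,0,0.1]]]}'
```

```text
time: 12.3
tool_pos: [511.6, 174.0, 223.2]
tcp_rot: [-180.0, 0.0, 79.6]
ft_force: [-0.3, 0.6, -4.5]
finger_gap: 32.8
grip_force: 102.6
time: 12.68
tool_pos: [511.8, 175.0, 223.3]
tcp_rot: [180.0, -0.0, 79.6]
ft_force: [0.3, -0.5, -5.0]
finger_gap: 32.7
grip_force: 102.6
```

```bash

python3 -m handwheel '{"series": [[[0.05,0,0,0,0,0,0.1],[0.1,0,0,0,0,0,0.1],[0.1,0,0,0,0,0,0.1]]]}'|grep -E "pos|force"
python3 -m handwheel '{"series": [[[0.05,0,0,0,0,0,0.1],[0.1,0,0,0,0,0,0.1],[0.1,0,0,0,0,0,0.1]]]}'|grep -E "pos|force"
```

```text
tool_pos: [512.0, 175.9, 223.3]
ft_force: [0.4, 0.1, -5.4]
grip_force: 102.6
tool_pos: [512.1, 176.9, 223.3]
ft_force: [-0.0, 0.1, -4.7]
grip_force: 102.6
```

```bash

python3 -m handwheel '{"series": [[[0.05,0,0,0,0,0,0.1],[0.1,0,0,0,0,0,0.1],[0.15,0,0,0,0,0,0.1],[0.15,0,0,0,0,0,0.1]]]}'|grep -E "pos|ft_force"
python3 -m handwheel '{"series": [[[0.05,0,0,0,0,0,0.1],[0.1,0,0,0,0,0,0.1],[0.15,0,0,0,0,0,0.1],[0.15,0,0,0,0,0,0.1]]]}'|grep -E "pos|ft_force"
python3 -m handwheel '{"series": [[[0.05,0,0,0,0,0,0.1],[0.1,0,0,0,0,0,0.1],[0.1,0,0,0,0,0,0.1]]]}'|grep -E "pos|ft_force"
```

```text
tool_pos: [512.4, 178.4, 223.3]
ft_force: [-0.4, -0.3, -4.1]
tool_pos: [512.7, 179.9, 223.3]
ft_force: [0.3, -0.8, -5.4]
tool_pos: [512.9, 180.9, 223.3]
ft_force: [-0.4, 0.1, -4.6]
```

```bash

python3 -m handwheel '{"series": [[[0.05,0,0,0,0,0,0.1],[0.1,0,0,0,0,0,0.1],[0.1,0,0,0,0,0,0.1]]]}'|grep -E "pos|ft_force"
python3 -m handwheel '{"series": [[[0.03,0,0,0,0,0,0.1],[0.05,0,0,0,0,0,0.1],[0.05,0,0,0,0,0,0.1]]]}'|grep -E "pos|ft_force"
python3 -m handwheel '{"series": [[[0.03,0,0,0,0,0,0.1],[0.05,0,0,0,0,0,0.1],[0.05,0,0,0,0,0,0.1]]]}'|grep -E "pos|ft_force"
```

```text
tool_pos: [513.0, 181.8, 223.3]
ft_force: [0.1, 1.0, -4.7]
tool_pos: [513.1, 182.3, 223.3]
ft_force: [-0.7, 0.6, -4.2]
tool_pos: [513.2, 182.8, 223.3]
ft_force: [0.7, 0.3, -4.6]
```

```bash

python3 -m handwheel '{"series": [[[0,0,0.1,0,0,0,0.1],[0,0,0.2,0,0,0,0.1],[0,0,0.3,0,0,0,0.1],[0,0,0.4,0,0,0,0.1],[0,0,0.4,0,0,0,0.1]]]}'|grep -E "pos|ft_force"
python3 -m handwheel '{"series": [[[0,0,0.1,0,0,0,0.1],[0,0,0.2,0,0,0,0.1],[0,0,0.3,0,0,0,0.1],[0,0,0.4,0,0,0,0.1],[0,0,0.4,0,0,0,0.1]]]}'|grep -E "pos|ft_force"
```

```text
tool_pos: [513.2, 182.8, 219.1]
ft_force: [0.3, 0.2, -6.1]
tool_pos: [513.2, 182.8, 215.1]
ft_force: [0.2, -1.1, -4.8]
```

```bash

python3 -m handwheel '{"series": [[[0,0,0.1,0,0,0,0.1],[0,0,0.2,0,0,0,0.1],[0,0,0.3,0,0,0,0.1],[0,0,0.3,0,0,0,0.1]]]}'|grep -E "pos|ft_force"
python3 -m handwheel '{"series": [[[0,0,0.1,0,0,0,0.1],[0,0,0.2,0,0,0,0.1],[0,0,0.3,0,0,0,0.1],[0,0,0.3,0,0,0,0.1]]]}'|grep -E "pos|ft_force"
python3 -m handwheel '{"series": [[[0,0,0.05,0,0,0,0.1],[0,0,0.1,0,0,0,0.1],[0,0,0.1,0,0,0,0.1]]]}'|grep -E "pos|ft_force"
```

```text
tool_pos: [513.1, 182.8, 212.1]
ft_force: [0.3, 0.1, -4.8]
tool_pos: [513.1, 182.8, 209.1]
ft_force: [-1.3, 0.3, -5.5]
tool_pos: [513.2, 182.8, 208.2]
ft_force: [0.1, -0.0, -5.5]
```

```bash

python3 -m handwheel '{"series": [[[0,0,0.05,0,0,0,0.1],[0,0,0.1,0,0,0,0.1],[0,0,0.1,0,0,0,0.1]]]}'|grep -E "pos|ft_force"
python3 -m handwheel '{"series": [[[0,0,0.03,0,0,0,0.1],[0,0,0.06,0,0,0,0.1],[0,0,0.06,0,0,0,0.1]]]}'|grep -E "pos|ft_force"
```

```text
tool_pos: [513.2, 182.8, 207.2]
ft_force: [0.5, 0.6, -4.6]
tool_pos: [513.2, 182.8, 206.7]
ft_force: [-0.4, -0.1, -4.7]
```

```bash

python3 -m handwheel '{"series": [[[0,0,0.03,0,0,0,0.1],[0,0,0.05,0,0,0,0.1],[0,0,0.05,0,0,0,0.1]]]}'|grep -E "pos|ft_force"
```

```text
tool_pos: [513.2, 182.8, 206.1]
ft_force: [-0.5, -0.4, -4.9]
```

```bash

python3 -m handwheel '{"series": [[[0,0,0.03,0,0,0,0.1],[0,0,0.05,0,0,0,0.1],[0,0,0.05,0,0,0,0.1]]]}'|grep -E "pos|ft_force"
```

```text
tool_pos: [513.2, 182.8, 205.7]
ft_force: [-0.6, -0.0, -4.7]
```

```bash

python3 -m handwheel '{"series": [[[0,0,0.03,0,0,0,0.1],[0,0,0.05,0,0,0,0.1],[0,0,0.05,0,0,0,0.1]]]}'|grep -E "pos|ft_force"
```

```text
tool_pos: [513.2, 182.8, 205.2]
ft_force: [0.3, 0.2, -5.4]
```

```bash

python3 -m handwheel '{"series": [[[0,0,0.03,0,0,0,0.1],[0,0,0.05,0,0,0,0.1],[0,0,0.05,0,0,0,0.1]]]}'|grep -E "pos|ft_force"
```

```text
tool_pos: [513.3, 182.8, 204.9]
ft_force: [-0.0, -0.1, -3.1]
```

```bash

python3 -m handwheel '{"series": [[[0,0,0.03,0,0,0,0.1],[0,0,0.03,0,0,0,0.1],[0,0,0.03,0,0,0,0.1]]]}'|grep -E "pos|ft_force"
```

```text
tool_pos: [513.3, 182.8, 204.7]
ft_force: [-1.6, -1.1, -0.7]
```

```bash

python3 -m handwheel '{"series": [[[0,0,0.02,0,0,0,0.1],[0,0,0.02,0,0,0,0.1],[0,0,0.02,0,0,0,0.1]]]}'|grep -E "pos|ft_force"
```

```text
tool_pos: [513.4, 182.8, 204.6]
ft_force: [-3.1, -2.0, 2.6]
```

```bash

python3 -m handwheel '{"series": [[[0,0,-0.02,0,0,0,0.1],[0.03,0,-0.02,0,0,0,0.1],[0.05,0,-0.02,0,0,0,0.1],[0.05,0,-0.02,0,0,0,0.1]]]}'|grep -E "pos|ft_force"
```

```text
tool_pos: [513.4, 182.8, 204.6]
ft_force: [-3.2, -4.7, 4.1]
```

```bash

python3 -m handwheel '{"series": [[[0.03,0,0,0,0,0,0.1],[0.05,0,0,0,0,0,0.1],[0.05,0,0,0,0,0,0.1]]]}'|grep -E "pos|ft_force"
```

```text
tool_pos: [513.3, 182.9, 204.6]
ft_force: [-4.6, -6.9, 5.1]
```

```bash

python3 -m handwheel '{"series": [[[-0.05,0,-0.03,0,0,0,0.1],[-0.1,0,-0.04,0,0,0,0.1],[-0.1,0,-0.04,0,0,0,0.1]]]}'|grep -E "pos|ft_force"
```

```text
tool_pos: [513.3, 182.8, 204.6]
ft_force: [-1.1, -1.8, 0.3]
```

```bash

python3 -m handwheel '{"series": [[[0,0,0,0,0,0,0.1],[0,0,0,0,0,0,0.1],[0,0,0,0,0,0,0.1]]]}' 20|grep -E "pos|force"
python3 -m handwheel '{"series": [[[0,0,0,0,0,0,0.4],[0,0,0,0,0,0,0.45],[0,0,0,0,0,0,0.55],[0,0,0,0,0,0,0.7],[0,0,0,0,0,0,0.7],[0,0,0,0,0,0,0.7]]]}' 20
python3 - <<'E'
from bench import eyes
import numpy as np,cv2
d=eyes.snapshot("wrist");np.savez("pics/wG.npz",**d)
E
```

```text
tool_pos: [513.2, 182.9, 204.7]
ft_force: [-0.0, -2.0, -1.5]
grip_force: 103.3
time: 23.92
tool_pos: [513.3, 182.8, 204.8]
tcp_rot: [180.0, -0.0, 79.6]
ft_force: [0.1, -0.5, 0.4]
finger_gap: 59.7
grip_force: 0.0
```

```bash

python3 -m handwheel '{"series": [[[0,0,-0.5,0,0,0,0.7],[0,0,-1.5,0,0,0,0.7],[0,0,-3,0,0,0,0.7],[0,0,-5,0,0,0,0.7],[0,0,-8,0,0,0,0.7],[-2,0,-11,0,0,0,0.7],[-6,0,-14,0,0,0,0.7],[-10,0,-15,0,0,0,0.7],[-14,0,-15,0,0,0,0.7],[-14,0,-15,0,0,0,0.7],[-14,0,-15,0,0,0,0.7]]]}'
python3 - <<'E'
from h import *
from bench import eyes,status
np.set_printoptions(precision=1,suppress=True)
d=eyes.snapshot("wrist");np.savez("pics/wH.npz",**d);cv2.imwrite("pics/wH.png",d["img"][...,::-1])
c=cam("pics/wH.npz")
yaw=np.radians(79.6);ex=np.array([np.cos(yaw),np.sin(yaw),0]);ey=np.array([-ex[1],ex[0],0])
# predicted when hung: slot_end at (323.5,-471.7) z ~229.5
o=ex*(323.5-50)+ey*-471.7+np.array([0,0,229-188.])
for n,p in dict(pt1=(50,24,206),pt2=(50,-24,206),e1=(42,42,128),e2=(-42,42,128),e3=(-42,-42,128),e4=(42,-42,128)).items(): print(n,proj(c,o+ex*p[0]+ey*p[1]+np.array([0,0,p[2]])))
g=cv2.cvtColor(d["img"],cv2.COLOR_RGB2HSV)
m=((g[...,2]<75)).astype('uint8')
for y in range(0,200,8): 
    x=np.flatnonzero(m[y,150:370]); print(y,(x.min()+150,x.max()+150,len(x)) if len(x) else None,end='; ')
E
```

```text
time: 25.35
tool_pos: [488.1, 45.3, 355.8]
tcp_rot: [179.9, -0.0, 79.5]
ft_force: [-0.3, 0.3, -0.8]
finger_gap: 59.8
grip_force: 0.0
pt1 [220.4 -87.2]
pt2 [292.6 -87.2]
e1 [210.7 -27.4]
e2 [214.3  70.8]
e3 [299.3  70.8]
e4 [302.8 -27.4]
0 (np.int64(150), np.int64(369), 53); 8 (np.int64(150), np.int64(359), 66); 16 (np.int64(150), np.int64(364), 128); 24 (np.int64(152), np.int64(369), 132); 32 (np.int64(154), np.int64(369), 146); 40 (np.int64(156), np.int64(369), 127); 48 (np.int64(150), np.int64(369), 177); 56 (np.int64(150), np.int64(369), 191); 64 (np.int64(151), np.int64(369), 164); 72 (np.int64(153), np.int64(369), 210); 80 (np.int64(155), np.int64(369), 209); 88 (np.int64(157), np.int64(369), 207); 96 (np.int64(179), np.int64(369), 191); 104 (np.int64(205), np.int64(369), 165); 112 (np.int64(197), np.int64(369), 164); 120 (np.int64(209), np.int64(369), 161); 128 (np.int64(192), np.int64(369), 178); 136 (np.int64(190), np.int64(368), 179); 144 (np.int64(188), np.int64(369), 180); 152 (np.int64(186), np.int64(368), 175); 160 (np.int64(176), np.int64(369), 181); 168 (np.int64(178), np.int64(369), 178); 176 (np.int64(157), np.int64(369), 184); 184 (np.int64(159), np.int64(338), 156); 192 (np.int64(162), np.int64(336), 137);
```

I've used all ten picture views, so I'll check the hang numerically. I'll tilt the empty gripper so the camera sees the lantern, and compare its outline against the oak panel.

```bash

python3 -m handwheel '{"series": [[[0,0,-2,0,0.1,0,0.7],[0,0,-4,0,0.2,0,0.7],[0,0,-6,0,0.3,0,0.7],[0,0,-6,0,0.4,0,0.7],[0,0,-6,0,0.45,0,0.7],[0,0,-6,0,0.45,0,0.7],[0,0,-6,0,0.45,0,0.7]]]}'|grep pos
python3 - <<'E'
from h import *
from bench import eyes
np.set_printoptions(precision=1,suppress=True)
d=eyes.snapshot("wrist");np.savez("pics/wI.npz",**d)
c=cam("pics/wI.npz")
yaw=np.radians(79.6);ex=np.array([np.cos(yaw),np.sin(yaw),0]);ey=np.array([-ex[1],ex[0],0])
o=ex*(323.5-50)+ey*-471.7+np.array([0,0,229-188.])
for n,p in dict(pt1=(46,24,206),pt2=(46,-24,206),pl1=(50,24,165),pl2=(50,-24,165),e1=(42,42,128),e2=(-42,42,128),e3=(-42,-42,128),e4=(42,-42,128)).items(): print(n,proj(c,o+ex*p[0]+ey*p[1]+np.array([0,0,p[2]])))
h=cv2.cvtColor(d["img"],cv2.COLOR_RGB2HSV);oak=(h[...,1]>90)&(h[...,2]>90)
m=(~oak).astype('uint8')
for y in range(0,150,4):
    x=np.flatnonzero(m[y,150:370]); 
    r=np.flatnonzero(np.diff(np.r_[0,m[y,150:370],0].astype(int)))+150
    print(y,[(int(a),int(b)) for a,b in zip(r[::2],r[1::2]) if b-a>4])
E
```

```text
tool_pos: [488.0, 45.7, 415.0]
pt1 [236.4  77. ]
pt2 [278.8  77. ]
pl1 [238.6  91. ]
pl2 [276.6  91. ]
e1 [227.1 109.2]
e2 [226.  168.8]
e3 [289.  168.8]
e4 [288.1 109.3]
0 [(157, 166)]
4 [(157, 165)]
8 [(158, 163)]
12 [(352, 357)]
16 [(353, 358)]
20 [(354, 359)]
24 [(355, 360)]
28 [(356, 361)]
32 [(357, 362)]
36 []
40 []
44 []
48 []
52 []
56 []
60 []
64 []
68 []
72 []
76 [(168, 173), (240, 278)]
80 [(168, 175), (238, 278)]
84 [(169, 177), (239, 252), (253, 263), (264, 278), (343, 349)]
88 [(169, 179), (239, 252), (253, 262), (263, 277), (341, 350)]
92 [(170, 181), (239, 277), (339, 351)]
96 [(171, 183), (238, 278), (336, 352)]
100 [(171, 181), (236, 280), (334, 353)]
104 [(172, 179), (236, 280), (332, 354)]
108 [(172, 178), (234, 282), (330, 355)]
112 [(173, 183), (228, 288), (327, 356)]
116 [(173, 185), (228, 288), (325, 357)]
120 [(174, 196), (227, 288), (323, 358)]
124 [(174, 198), (227, 288), (321, 341), (348, 359)]
128 [(175, 200), (227, 288), (319, 333), (350, 360)]
132 [(176, 202), (227, 288), (317, 331), (354, 361)]
136 [(176, 205), (227, 288), (315, 331), (353, 362)]
140 [(177, 207), (227, 289), (313, 335), (352, 363)]
144 [(150, 155), (177, 337), (349, 364)]
148 [(178, 365)]
```

The outline matches a straight, flat hang to within a pixel, and the screw head shows centred in front of the slot (columns 252 to 263). Handing in.

```bash
python3 -c "
from bench import r;print(r.hand_in())"
```

```text
the job is handed in; nothing more can be done
None
```

The wall lantern hangs on the screw, released, and the final camera check showed it straight and flat to the panel; the job was handed in after about 26 s of robot time, though hand-in returned no verdict.

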